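# Draw the remote out from under the caddy's hood

## Robot

A 6-joint arm with a two-finger parallel gripper is mounted at the origin on a cart in front of the work surface, level with it; the furniture and walls round the work are solid. World frame = base frame: x ahead of the robot, y to its left, z up, the work surface at z = 0. Lengths are in m, angles in rad, forces in N, time in s.
With the tool pointing down it reaches from about 0.375 to 0.925 m from the base axis. Payload 5.7 kg.
Tool frame: the origin (TCP) lies midway between the tips of the shut fingers; the grasp point (between the pads) lies 19 mm behind it (env.grip_point_offset is the z of the grasp point in the tool frame, in m); z points along the fingers, y is the line along which they close (so a half turn about z gives the same grasp; the last joint's range is limited). The gripper opens to 85 mm and grips with 20 to 120 N. Pads are 22 mm wide; open, the fingers measure 114 mm over their backs; the gripper's body (76 mm by 85 mm) begins 54 mm behind the grasp point. The pads swing forward as they close: fully open they stand 13 mm farther back than shut.
Start: joints at [0.987, 0.359, 1.51, -0, 1.272, -0.115], TCP at [0.271, 0.535, 0.231] pointing down, gripper open.
Joint ranges: [-2.97, 2.97], [-1.01, 2.36], [0.21, 2.38], [-0.96, 4.11], [0.2, 2.71], [-2.98, 2.98]. Speed limits (rad/s): [2.39, 2.39, 3.14, 3.14, 3.14, 3.14].

## Interface

Orientations are given as a 3x3 rotation matrix whose columns are the frame's x, y, z axes.
In Python, from rig import env, read_camera, job gives the robot as it stands. The module is installed in compiled form; this text tells all that it offers.
- The arm moves only by the shell command python3 -m jog 'ROWS'. ROWS is JSON, a list of rows, each an object of numbers: "jaw": the closure, from -1 (fully open) to 1 (shut); "dx", "dy", "dz": the shift along the tool's x, y, z in cm; "turn": the turn about the tool's z in rad. In form: [{"jaw": .., "dx": .., "dy": .., "dz": .., "turn": ..}, ...]. A call has 1 to 12 rows; each row shifts and turns the commanded pose from where the row before left it, along the tool's axes as they then stand; what a row does not reach is not made up. A row lasts 1/8 s, in which the tool goes at most 62.5 mm and 10.7 degrees, less where a joint would pass 70% of its speed; a pose out of reach is approached as far as the arm can. A call with a gripper value outside its range is refused whole. The fingers move at their own pace and stop on an object; the grip force is fixed at half the most. Time passes only in rows, so rows that do not move let the fingers close. It gives the time, the measured TCP pose, the force, the opening and the grip force at its end, in the units of the state.
- env.get_obs(): the state, without advancing time (a new reading comes with each control period).
- read_camera(name): name is "scene" or "top" or "wrist"; returns a dict with "img" (480x640x3 uint8, red, green, blue), "vertical_fov" (degrees; the focal length in pixels is half the picture's height over the tangent of half this angle, whatever the lens; pixels are square), "cx", "cy" (the principal point, pixels), "view" (4x4, takes a point from world to camera coordinates). Camera axes: x right, y up, looking along -z (the intrinsics and any distortion apply to the point x, -y, -z); pixel columns grow to the right and rows downward; lengths in m; the calibration is good to about 2 mm. A picture is of the moment at which its call begins. There is no depth.
- job.hand_in(): hands the job in; it is judged then, once.
The state is a dict: "clock": time; "qpos": joint angles; "dq": joint speeds; "effort": joint torques, N m; "tool_pos": TCP position; "orientation": TCP orientation; "contact_force": force on the tool from outside, world axes, zero at the start; "torque": the same for the moment, N m; "grip_width": opening from 0.0 (shut) to 1.0 (fully open); "gripper_force": force on a finger pad.
Only numpy, scipy, OpenCV 4.12 (cv2) and the standard library are available. Lean on these libraries where they do the work, as an engineer would, in place of code of your own. Each camera call takes 0.05 s, during which the arm holds its last target. There are 200 camera calls.

## Task

The remote control has slid back under the fixed hood of the blue desk caddy and is longer than the opening that is left, so it will not lift straight out: take it by the exposed end, tilt it and draw it out slantwise through the opening without forcing it against the hood. Finish still holding it in the gripper, level and still in the air, at least 10 cm above the top of the caddy; do not put it down. Leave the eraser lying on the hood, and the glue stick and the staple box on the desk, where they are.

Things in the scene. Friction and masses are not known exactly. Their poses are not given: they have to be found in the camera images.
- caddy: blue desk caddy fixed to the worktop, 248 x 138 mm, walls 4 mm. Origin: centre of its underside; x along its length to the open end (to the robot's left, up to 60 degrees turned towards the robot), y across, z up. Inside x -120 to 120, y -65 to 65 mm; floor 4 mm and rims 64 mm above the worktop. Its hood covers the half x < 0
- hood: grey plate fixed on the caddy's rims, over the half x < 0 of the caddy across its whole width, 124 x 138 x 5 mm: underside 64 mm, top 69 mm above the worktop, free edge at the caddy's x = 0. Its frame is the caddy's (origin at the centre of the caddy's underside, same axes)
- opening (a point): centre of the caddy's rectangular opening (x 0 to 120 mm, 130 mm wide), at rim height, 64 mm above the worktop
- remote: black remote control, 193 x 46 x 19 mm, about 0.1 kg, lying flat on the caddy's floor, keys up. Origin: centre of its underside; x along its length to the exposed end (within 0.1 rad of the caddy's x at the start), z up. At the start 85 to 110 mm of it show in the opening, the rest is under the hood; 10 to 36 mm are free between its exposed end and the end wall
- remote_head (a point): middle of the remote's lower edge at the exposed end, 96 mm along its x axis from its origin
- remote_tail (a point): middle of the remote's lower edge at the end hidden under the hood, 96 mm from its origin
- eraser: blue and white eraser, 23 x 58 x 13 mm, loose, lying on the hood near its closed end; origin at the centre of its underside; to be left alone
- glue_stick: glue stick standing upright on the worktop, 25 mm across, 92 mm tall, red cap, loose; origin at the centre of its foot; to be left alone
- staple_box: small blue carton, 38 x 55 x 30 mm, loose on the worktop at the left; origin at the centre of its underside; to be left alone
There are look-alikes about, which are no part of the job. Of the things that look like the remote, the larger one is meant.

How it is judged:
On the way:
1. the exposed end of the remote is up out of the opening, above the rim, while its other end is still inside below the hood (z of remote_head in the frame of caddy above 0.066 m and z of remote_tail in the frame of caddy below 0.055 m and horizontal distance between remote_tail and caddy below 0.14 m), for 0.1 s.
At the end, for the whole second after the job is handed in: the remote is held by the gripper's fingers, at rest (under 30 mm/s), its long axis within 15 degrees of level, both its ends more than 0.15 m above the worktop (81 mm above the caddy's hood), and it touches the caddy nowhere (height (world z) of each of remote_head, remote_tail above 0.15 m and angle between remote's own x axis and vertical between 1.31 and 1.83 rad and contact force between the fingers and remote above 2 N and contact force between remote and caddy below 0.1 N and linear speed of remote below 0.03 m/s); the arm keeps its last pose, push and grip.
It fails at once if the remote is forced against the hood (over 20 N) (contact force between remote and hood above 20 N).
It fails at once if the eraser is shifted by more than 20 mm (distance of eraser from where it was at the start of the episode above 0.02 m).
It fails at once if the glue stick is shifted or toppled (distance of glue_stick from where it was at the start of the episode above 0.03 m or angle between glue_stick's own z axis and vertical above 0.5 rad).
It fails at once if the staple box is shifted by more than 30 mm (distance of staple_box from where it was at the start of the episode above 0.03 m).
It also fails if it takes over 35 s, if anything falls off the work surface, if the arm or the gripper's body presses on something with over 40 N, if the wrist force passes 120 N, or if a joint passes its speed limit or range.

## Working session

There is one attempt and no reset: what is moved stays moved. The work goes in short steps, Python scripts to look and compute and a shell command to move; the robot and the scene stay as the last step left them, time stands still between calls to the robot, and variables do not carry over. Pictures are saved under pics/ and viewed, at most 11 in all, crops included, and the job is handed in when it is done.

```bash
mkdir -p pics
cat > h.py <<'E'
import numpy as np, cv2
from rig import env, read_camera, job
def snap(n,f=None):
    c=read_camera(n)
    if f: cv2.imwrite('pics/'+f,c['img'][:,:,::-1])
    return c
def ray(c,u,v):
    f=240/np.tan(np.radians(c['vertical_fov'])/2)
    d=np.array([(u-c['cx'])/f,-(v-c['cy'])/f,-1]); V=np.array(c['view']); R=V[:3,:3]
    return -R.T@V[:3,3], R.T@d
def onz(c,u,v,z):
    o,d=ray(c,u,v); return o+d*(z-o[2])/d[2]
def proj(c,p):
    f=240/np.tan(np.radians(c['vertical_fov'])/2)
    V=np.array(c['view']); q=V[:3,:3]@np.array(p)+V[:3,3]
    return c['cx']+f*q[0]/-q[2], c['cy']-f*q[1]/-q[2]
E
python3 - <<'E'
from h import *
a=snap('top','top1.png'); b=snap('scene','scene1.png')
for c in (a,b): print({k:c[k] for k in c if k!='img'})
o=env.get_obs(); print(o['tool_pos'],o['orientation'],env.grip_point_offset)
E
```

```text
{'vertical_fov': 54.82932181297526, 'cx': 312.2466669954265, 'cy': 244.16793000732605, 'view': array([[ 0.00610098, -0.99980591,  0.018733  , -0.03541617],
       [ 0.98924336,  0.00877237,  0.14601581, -0.53103106],
       [-0.1461518 ,  0.01764066,  0.98910488, -1.08720853],
       [ 0.        ,  0.        ,  0.        ,  1.        ]])}
{'vertical_fov': 54.828284766479705, 'cx': 324.488327777055, 'cy': 240.9553058608943, 'view': array([[ 0.6886769 , -0.7249635 , -0.0123312 , -0.3732773 ],
       [ 0.49862577,  0.46118401,  0.73394935, -0.30137231],
       [-0.52639954, -0.51160261,  0.67909226, -0.87923889],
       [ 0.        ,  0.        ,  0.        ,  1.        ]])}
[0.27076026 0.5347514  0.23054201] [[-8.92106543e-01  4.51824168e-01 -9.14691998e-04]
 [ 4.51825057e-01  8.92105463e-01 -1.40065132e-03]
 [ 1.83153611e-04 -1.66281097e-03 -9.99998601e-01]] -0.0187
```

View pics/top1.png

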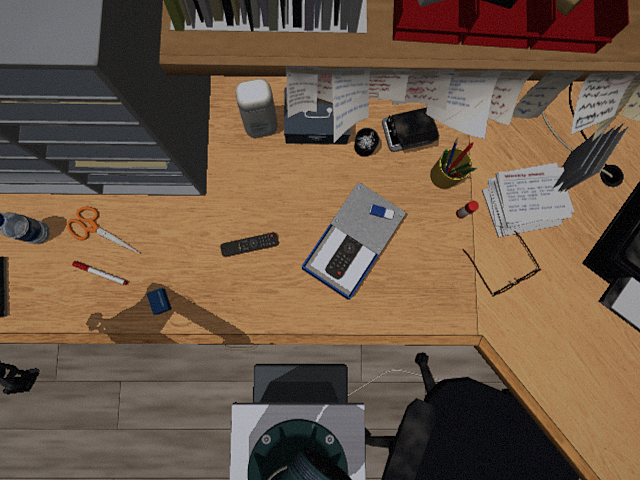

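View pics/scene1.png

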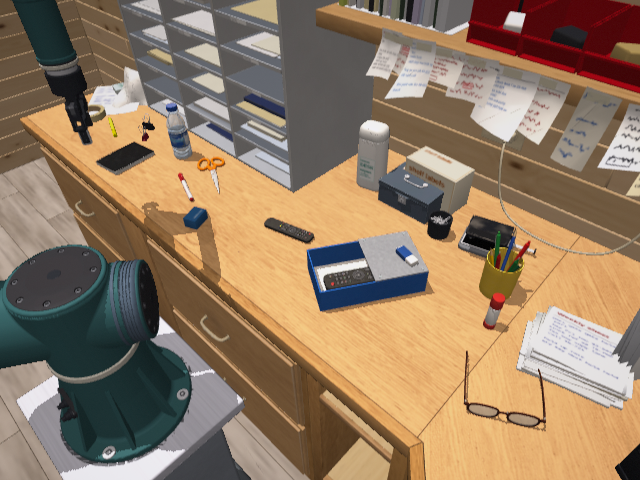

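The top view shows two remote look-alikes. One lies on the open desk at (249,244) and the other in the caddy at (343,257), partly under the hood. The caddy one fits the description, since it is black, under the hood and the larger of the two. I'll confirm that in a crop and measure it.

Run:
```python
from h import *
c=snap('top'); im=c['img']
cr=cv2.resize(im[175:305,215:415],None,fx=4,fy=4,interpolation=cv2.INTER_CUBIC)
cv2.imwrite('pics/crop1.png',cr[:,:,::-1])
def rect(m,z,name,off=(0,0)):
    n,l,s,_=cv2.connectedComponentsWithStats(m.astype(np.uint8))
    k=1+np.argmax(s[1:,4]); v,u=np.nonzero(l==k)
    P=np.array([onz(c,a,b,z)[:2] for a,b in zip(u,v)])
    r=cv2.minAreaRect((P*1000).astype(np.float32)); bx=cv2.boxPoints(r)
    print(name,s[k],np.round(r,1) if 0 else r,bx.round(0).tolist())
hsv=cv2.cvtColor(im,cv2.COLOR_RGB2HSV); H,S,V=[hsv[:,:,i].astype(int) for i in range(3)]
def roi(x0,x1,y0,y1):
    m=np.zeros(H.shape,bool); m[y0:y1,x0:x1]=1; return m
r=roi(295,410,178,302)
rect(r&(V<75)&(S<130),.023,'remote')
rect(r&(S<60)&(V>90)&(V<175),.069,'hood')
rect(roi(215,285,225,262)&(V<75),.02,'desk remote')
rect(r&(H>100)&(H<125)&(S>120),.064,'blue')
```

```text
remote [325 235  38  44 743] ((502.2380065917969, -107.74664306640625), (45.44391632080078, 106.85394287109375), 56.75406265258789) [[445.0, -97.0], [534.0, -156.0], [559.0, -118.0], [470.0, -59.0]]
hood [ 306  182  100  114 3238] ((541.9332885742188, -131.04681396484375), (137.40505981445312, 243.44515991210938), 56.83926773071289) [[402.0, -122.0], [606.0, -255.0], [681.0, -140.0], [478.0, -7.0]]
desk remote [221 232  58  25 745] ((533.307373046875, 123.77362823486328), (34.52185821533203, 141.75750732421875), 12.760965347290039) [[501.0, 189.0], [532.0, 51.0], [566.0, 58.0], [534.0, 197.0]]
blue [302 224  76  75 382] ((487.2868957519531, -95.2625732421875), (137.04629516601562, 126.20418548583984), 56.76775360107422) [[397.0, -118.0], [503.0, -187.0], [578.0, -73.0], [472.0, -3.0]]
```

View pics/crop1.png

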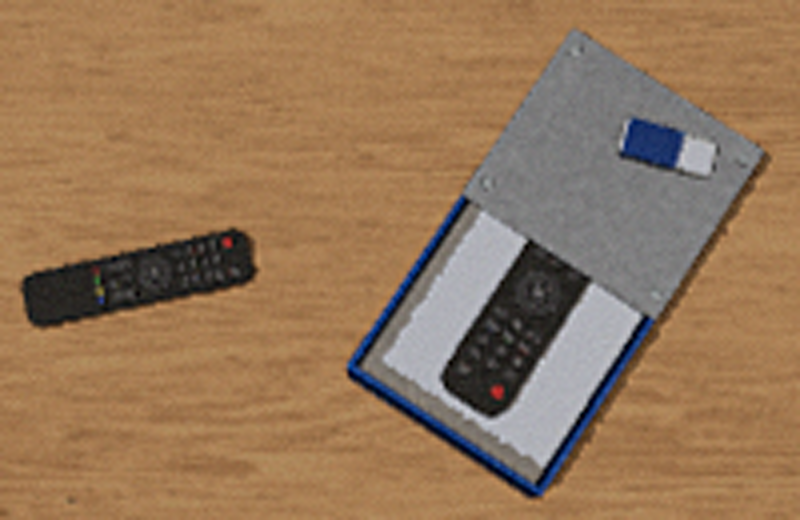

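The crop confirms the choice. The caddy remote is 45 mm wide and the desk one 34 mm, so the caddy remote is the one meant. Its axis is parallel to the caddy's, with about 96 mm showing and the head about 24 mm from the end wall.

The tool can't tilt, so my plan is:
1. Grip near the head, with the fingers across the caddy.
2. Lift so the remote pivots in the pads.
3. Draw it out slantwise.
4. Level it by pressing the tail lightly on the desk.

First I'll move above the grasp point.

```bash
python3 -m jog '[{"jaw":-1,"dx":-3.8,"dy":-3.9},{"jaw":-1,"dx":-3.8,"dy":-3.9},{"jaw":-1,"dx":-3.8,"dy":-3.9},{"jaw":-1,"dx":-3.8,"dy":-3.9},{"jaw":-1,"dx":-3.8,"dy":-3.9},{"jaw":-1,"dx":-3.8,"dy":-3.9},{"jaw":-1,"dx":-3.8,"dy":-3.9},{"jaw":-1,"dx":-3.8,"dy":-3.9},{"jaw":-1,"dx":-3.8,"dy":-3.9},{"jaw":-1,"dx":-3.8,"dy":-3.9},{"jaw":-1,"dx":-3.8,"dy":-3.9},{"jaw":-1,"dx":-3.8,"dy":-3.9,"turn":0.11}]'
```

```text
invalid input at $[0]: expected keys jaw, dx, dy, dz, turn
```

```bash
python3 -m jog '[{"jaw":-1,"dx":-3.8,"dy":-3.9,"dz":0,"turn":0},{"jaw":-1,"dx":-3.8,"dy":-3.9,"dz":0,"turn":0},{"jaw":-1,"dx":-3.8,"dy":-3.9,"dz":0,"turn":0},{"jaw":-1,"dx":-3.8,"dy":-3.9,"dz":0,"turn":0},{"jaw":-1,"dx":-3.8,"dy":-3.9,"dz":0,"turn":0},{"jaw":-1,"dx":-3.8,"dy":-3.9,"dz":0,"turn":0},{"jaw":-1,"dx":-3.8,"dy":-3.9,"dz":0,"turn":0},{"jaw":-1,"dx":-3.8,"dy":-3.9,"dz":0,"turn":0},{"jaw":-1,"dx":-3.8,"dy":-3.9,"dz":0,"turn":0},{"jaw":-1,"dx":-3.8,"dy":-3.9,"dz":0,"turn":0},{"jaw":-1,"dx":-3.8,"dy":-3.9,"dz":0,"turn":0},{"jaw":-1,"dx":-3.8,"dy":-3.9,"dz":0,"turn":0.11}]'
```

```text
clock: 1.65
tool_pos: [0.4666, -0.0901, 0.2313]
orientation: [[-0.836, 0.549, 0.0], [0.549, 0.836, 0.0], [0.0, 0.0, -1.0]]
contact_force: [1.3, -0.0, 0.4]
grip_width: 1.001
gripper_force: 0.0
```

Run:
```python
from h import *
c=snap('wrist','wrist1.png'); o=env.get_obs(); R=np.array(o['orientation']); t=np.array(o['tool_pos']); print(t, c['vertical_fov'])
im=c['img']; hsv=cv2.cvtColor(im,cv2.COLOR_RGB2HSV); V=hsv[:,:,2]; S=hsv[:,:,1]
m=((V<75)&(S<130)).astype(np.uint8)
n,l,s,ce=cv2.connectedComponentsWithStats(m)
for k in range(1,n):
    if s[k,4]>1500:
        v,u=np.nonzero(l==k); P=np.array([(R.T@(onz(c,a,b,.023)-t))[:2] for a,b in zip(u,v)])*1000
        print(s[k], cv2.boxPoints(cv2.minAreaRect(P.astype(np.float32))).round(0).tolist())
for z in (.023,): print(proj(c,[.4685,-.085,z]))
```

```text
[ 0.46978902 -0.09642983  0.23172299] 71.94737726918581
[    0     0   183   224 19715] [[-51.0, -187.0], [-8.0, -347.0], [224.0, -286.0], [182.0, -126.0]]
[ 176    0  136   72 4833] [[143.0, -95.0], [202.0, -131.0], [258.0, -41.0], [199.0, -5.0]]
[ 464  101  121  107 3334] [[6.0, 176.0], [30.0, 151.0], [125.0, 244.0], [101.0, 268.0]]
[ 302  201   41  103 2785] [[-105.0, 27.0], [-103.0, -19.0], [19.0, -14.0], [17.0, 31.0]]
[    0   292   640   188 66636] [[-377.0, -445.0], [-91.0, -446.0], [-87.0, 448.0], [-372.0, 449.0]]
(np.float64(326.9442406073835), np.float64(209.1374066286753))
```

View pics/wrist1.png

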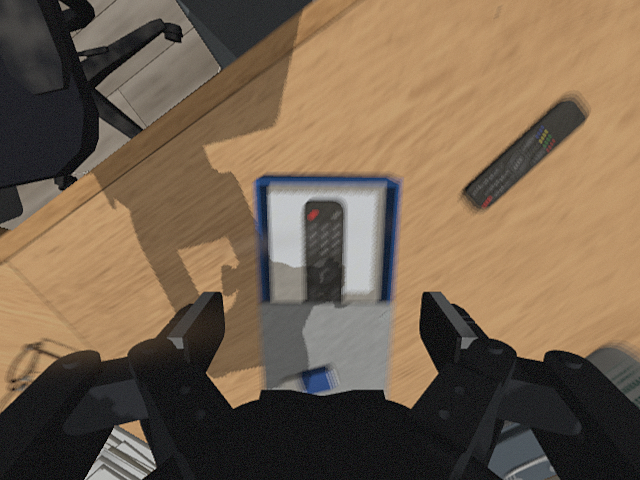

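The wrist view shows the remote centred at about (323,250), with its head at (323,203) and the fingers clear on both sides. The image is blurred because the arm was still settling, so I'll settle it and re-measure without viewing.

```bash
python3 -m jog '[{"jaw":-1,"dx":0,"dy":0,"dz":0,"turn":0},{"jaw":-1,"dx":0,"dy":0,"dz":0,"turn":0}]'
cat > m.py <<'E'
from h import *
c=snap('wrist'); o=env.get_obs(); R=np.array(o['orientation']); t=np.array(o['tool_pos']); print(t)
im=c['img']; hsv=cv2.cvtColor(im,cv2.COLOR_RGB2HSV); V=hsv[:,:,2]; S=hsv[:,:,1]
def rep(m,z,lo,hi,name):
    n,l,s,ce=cv2.connectedComponentsWithStats(m.astype(np.uint8))
    for k in range(1,n):
        if lo<s[k,4]<hi and 250<ce[k][0]<400:
            v,u=np.nonzero(l==k); P=np.array([(R.T@(onz(c,a,b,z)-t))[:2] for a,b in zip(u,v)])*1000
            print(name,s[k], cv2.boxPoints(cv2.minAreaRect(P.astype(np.float32))).round(0).tolist())
rep((V<75)&(S<130),.023,1500,5000,'remote')
rep((hsv[:,:,0]>100)&(hsv[:,:,0]<125)&(S>120),.064,800,9000,'rim')
E
python3 m.py
```

```text
clock: 1.95
tool_pos: [0.4656, -0.0873, 0.231]
orientation: [[-0.838, 0.546, -0.001], [0.546, 0.838, 0.001], [0.002, -0.0, -1.0]]
contact_force: [1.0, -0.0, 0.5]
grip_width: 0.995
gripper_force: 0.0
[ 0.46562769 -0.08703627  0.23105907]
remote [ 261  199   90  105 3619] [[-110.0, 32.0], [-110.0, -72.0], [12.0, -72.0], [12.0, 32.0]]
rim [ 255  175  147  128 3070] [[-88.0, 73.0], [-88.0, -64.0], [42.0, -63.0], [41.0, 74.0]]
```

```bash
python3 -m jog '[{"jaw":-1,"dx":0,"dy":0.45,"dz":3,"turn":0},{"jaw":-1,"dx":0,"dy":0,"dz":4,"turn":0},{"jaw":-1,"dx":0,"dy":0,"dz":4,"turn":0},{"jaw":-1,"dx":0,"dy":0,"dz":2,"turn":0},{"jaw":-1,"dx":0,"dy":0,"dz":0,"turn":0},{"jaw":-1,"dx":0,"dy":0,"dz":0,"turn":0}]'
python3 - <<'E'
from h import *
c=snap('wrist','wrist2.png')
E
```

```text
clock: 2.75
tool_pos: [0.4694, -0.084, 0.1021]
orientation: [[-0.838, 0.546, 0.001], [0.546, 0.838, -0.0], [-0.001, 0.0, -1.0]]
contact_force: [-0.4, -0.4, 0.0]
grip_width: 0.999
gripper_force: 0.0
```

View pics/wrist2.png

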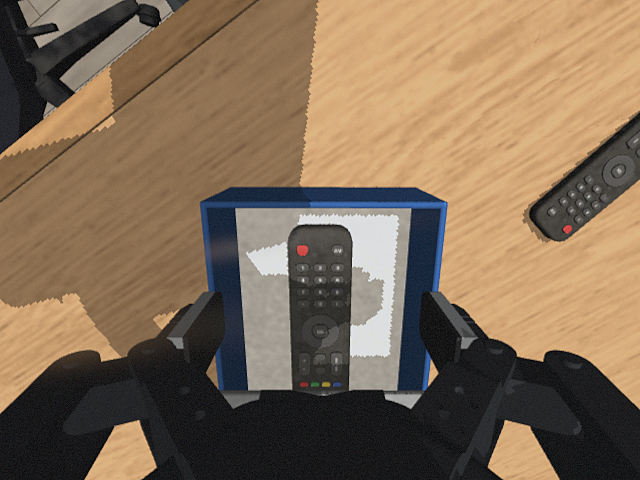

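The fingers are centred at column 322, the caddy at about 324 and the remote at about 320. The remote's head is at row 225, so the alignment is good. Next I descend.

```bash
python3 -m jog '[{"jaw":-1,"dx":0,"dy":0,"dz":3,"turn":0},{"jaw":-1,"dx":0,"dy":0,"dz":3,"turn":0},{"jaw":-1,"dx":0,"dy":0,"dz":2,"turn":0},{"jaw":-1,"dx":0,"dy":0,"dz":1,"turn":0},{"jaw":-1,"dx":0,"dy":0,"dz":0.6,"turn":0},{"jaw":-1,"dx":0,"dy":0,"dz":0,"turn":0}]'
python3 -m jog '[{"jaw":-0.5,"dx":0,"dy":0,"dz":0,"turn":0},{"jaw":-0.2,"dx":0,"dy":0,"dz":0,"turn":0},{"jaw":-0.05,"dx":0,"dy":0,"dz":0,"turn":0},{"jaw":-0.05,"dx":0,"dy":0,"dz":0,"turn":0},{"jaw":-0.05,"dx":0,"dy":0,"dz":0,"turn":0}]'
```

```text
clock: 3.55
tool_pos: [0.4694, -0.0849, 0.0084]
orientation: [[-0.837, 0.546, 0.002], [0.546, 0.837, -0.001], [-0.002, -0.0, -1.0]]
contact_force: [-7.1, 2.9, 33.1]
grip_width: 0.996
gripper_force: 14.2
clock: 4.18
tool_pos: [0.4707, -0.0851, 0.0072]
orientation: [[-0.837, 0.547, 0.004], [0.547, 0.837, -0.001], [-0.004, 0.001, -1.0]]
contact_force: [-3.2, -0.2, 20.4]
grip_width: 0.531
gripper_force: 29.0
```

Contact of 20–33 N showed up near the bottom, so the hand is touching something. The remote is already lightly gripped, so I'll lift a little and watch the force.

```bash
python3 -m jog '[{"jaw":-0.05,"dx":0,"dy":0,"dz":-0.3,"turn":0},{"jaw":-0.05,"dx":0,"dy":0,"dz":-0.3,"turn":0},{"jaw":-0.05,"dx":0,"dy":0,"dz":0,"turn":0}]'
python3 - <<'E'
from h import *
c=snap('scene'); cv2.imwrite('pics/s2.png',cv2.resize(c['img'][200:330,280:450],None,fx=4,fy=4,interpolation=cv2.INTER_CUBIC)[:,:,::-1])
E
```

```text
clock: 4.55
tool_pos: [0.4688, -0.0845, 0.0114]
orientation: [[-0.837, 0.547, -0.0], [0.547, 0.837, 0.0], [0.0, -0.0, -1.0]]
contact_force: [0.2, -0.7, -1.4]
grip_width: 0.531
gripper_force: 28.6
```

View pics/s2.png

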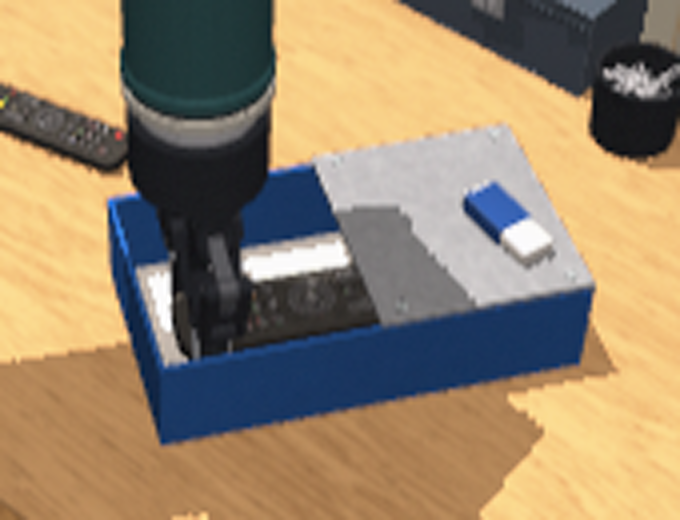

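The force dropped to about the remote's weight, so it is free and gripped at about 29 N. The scene view shows the hand at the head end inside the caddy. I'll lift 30 mm and look at how it hangs.

```bash
python3 -m jog '[{"jaw":-0.05,"dx":0,"dy":0,"dz":-1,"turn":0},{"jaw":-0.05,"dx":0,"dy":0,"dz":-1,"turn":0},{"jaw":-0.05,"dx":0,"dy":0,"dz":-1,"turn":0},{"jaw":-0.05,"dx":0,"dy":0,"dz":0,"turn":0}]'
python3 - <<'E'
from h import *
c=snap('scene'); a=cv2.resize(c['img'][200:320,290:440],None,fx=3.2,fy=3.2,interpolation=cv2.INTER_CUBIC)
c=snap('wrist'); b=cv2.resize(c['img'][120:480,160:480],(342,384))
cv2.imwrite('pics/s3.png',np.hstack([a[:384,:458],b])[:,:,::-1])
E
```

```text
clock: 5.1
tool_pos: [0.4697, -0.0848, 0.0424]
orientation: [[-0.837, 0.547, 0.002], [0.547, 0.837, -0.001], [-0.002, 0.0, -1.0]]
contact_force: [0.1, 0.2, -0.4]
grip_width: 0.529
gripper_force: 28.7
```

View pics/s3.png

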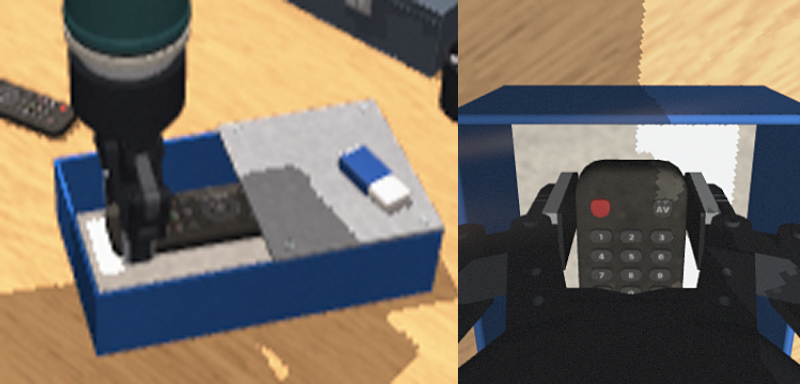

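The wrist view shows the head between the pads and rising. The downward force is only 0.4 N, which suggests the tail is still partly resting on the floor and the remote is pivoting. I'll continue slowly and watch the force.

```bash
python3 -m jog '[{"jaw":-0.05,"dx":0,"dy":0,"dz":-0.3,"turn":0},{"jaw":-0.05,"dx":0,"dy":0,"dz":-0.3,"turn":0},{"jaw":-0.05,"dx":0,"dy":0,"dz":-0.3,"turn":0}]'; python3 -m jog '[{"jaw":-0.05,"dx":0,"dy":0,"dz":-0.2,"turn":0},{"jaw":-0.05,"dx":0,"dy":0,"dz":-0.2,"turn":0},{"jaw":-0.05,"dx":0,"dy":0,"dz":-0.2,"turn":0}]'
```

```text
clock: 5.58
tool_pos: [0.4688, -0.0845, 0.0504]
orientation: [[-0.837, 0.547, -0.0], [0.547, 0.837, -0.0], [0.0, -0.0, -1.0]]
contact_force: [-0.0, 0.3, -1.1]
grip_width: 0.528
gripper_force: 28.7
clock: 5.95
tool_pos: [0.4688, -0.0845, 0.0564]
orientation: [[-0.837, 0.547, -0.0], [0.547, 0.837, -0.0], [0.0, -0.0, -1.0]]
contact_force: [0.9, 0.1, -2.1]
grip_width: 0.532
gripper_force: 28.5
```

```bash
cat > t.py <<'E'
# tilt from wrist picture: mask of remote head edge and red key, heights unknown -> print pixels
from h import *
c=snap('wrist'); o=env.get_obs(); R=np.array(o['orientation']); t=np.array(o['tool_pos'])
hsv=cv2.cvtColor(c['img'],cv2.COLOR_RGB2HSV)
m=((hsv[:,:,0]<8)|(hsv[:,:,0]>172))&(hsv[:,:,1]>120)&(hsv[:,:,2]>70); m[:150]=0; m[:,:250]=0; m[:,400:]=0
v,u=np.nonzero(m); print('red key px',u.mean().round(1),v.mean().round(1),len(u))
for z in np.arange(t[2]-.02,t[2]+.05,.01):
    print(round(z-t[2],3),(R.T@(onz(c,u.mean(),v.mean(),z)-t)*1000).round(0)[:2])
E
python3 t.py
```

```text
red key px 292.9 314.6 278
-0.02 [-21. -16.]
-0.01 [-15. -15.]
0.0 [ -9. -14.]
0.01 [ -4. -13.]
0.02 [  2. -12.]
0.03 [  7. -11.]
0.04 [ 13. -10.]
0.05 [18. -9.]
```

It pivots with almost no force. At this lift a level remote would already have hit the hood, so I'll carry on to about 21° of tilt.

```bash
python3 -m jog '[{"jaw":-0.05,"dx":0,"dy":0,"dz":-0.25,"turn":0},{"jaw":-0.05,"dx":0,"dy":0,"dz":-0.25,"turn":0},{"jaw":-0.05,"dx":0,"dy":0,"dz":-0.25,"turn":0}]'; python3 -m jog '[{"jaw":-0.05,"dx":0,"dy":0,"dz":-0.25,"turn":0},{"jaw":-0.05,"dx":0,"dy":0,"dz":-0.25,"turn":0},{"jaw":-0.05,"dx":0,"dy":0,"dz":-0.25,"turn":0}]'
python3 - <<'E'
from h import *
c=snap('scene'); a=cv2.resize(c['img'][190:320,290:450],None,fx=4,fy=4,interpolation=cv2.INTER_CUBIC)
cv2.imwrite('pics/s4.png',a[:,:,::-1])
E
```

```text
clock: 6.38
tool_pos: [0.4689, -0.0846, 0.064]
orientation: [[-0.837, 0.547, 0.0], [0.547, 0.837, -0.0], [-0.0, -0.0, -1.0]]
contact_force: [0.3, -0.4, -1.7]
grip_width: 0.535
gripper_force: 28.4
clock: 6.75
tool_pos: [0.4689, -0.0845, 0.0715]
orientation: [[-0.837, 0.547, -0.0], [0.547, 0.837, -0.0], [0.0, -0.0, -1.0]]
contact_force: [-1.0, -0.4, -2.3]
grip_width: 0.531
gripper_force: 28.3
```

View pics/s4.png

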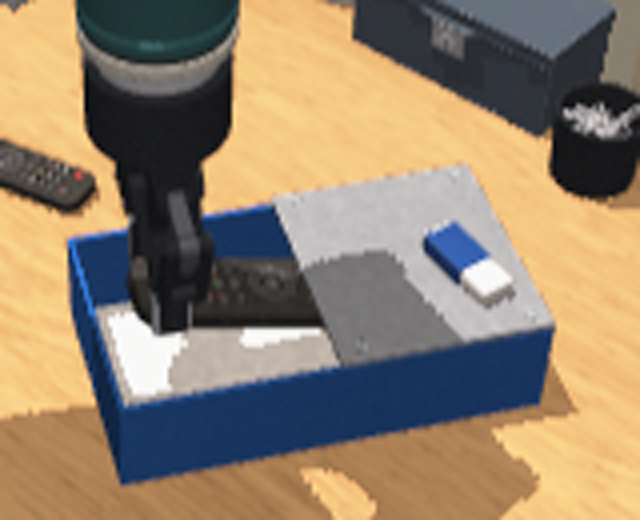

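The remote is tilted with its head up through the opening and its tail under the hood, at only about 2 N. I'll raise it a little more, then draw it out slantwise.

```bash
python3 -m jog '[{"jaw":-0.05,"dx":0,"dy":0,"dz":-0.25,"turn":0},{"jaw":-0.05,"dx":0,"dy":0,"dz":-0.25,"turn":0},{"jaw":-0.05,"dx":0,"dy":0,"dz":-0.25,"turn":0}]'; python3 -m jog '[{"jaw":-0.05,"dx":0.5,"dy":0,"dz":0,"turn":0},{"jaw":-0.05,"dx":0.8,"dy":0,"dz":-0.15,"turn":0},{"jaw":-0.05,"dx":0.8,"dy":0,"dz":-0.2,"turn":0},{"jaw":-0.05,"dx":0.8,"dy":0,"dz":-0.2,"turn":0}]'
```

```text
clock: 7.18
tool_pos: [0.4689, -0.0845, 0.0789]
orientation: [[-0.837, 0.547, -0.0], [0.547, 0.837, -0.0], [0.0, -0.0, -1.0]]
contact_force: [0.6, 0.4, -2.9]
grip_width: 0.531
gripper_force: 28.1
clock: 7.68
tool_pos: [0.4439, -0.0682, 0.0844]
orientation: [[-0.837, 0.547, -0.0], [0.547, 0.837, 0.0], [0.0, -0.0, -1.0]]
contact_force: [-0.3, 0.1, -0.1]
grip_width: 0.53
gripper_force: 28.3
```

```bash
python3 -m jog '[{"jaw":-0.05,"dx":1,"dy":0,"dz":-0.2,"turn":0},{"jaw":-0.05,"dx":1,"dy":0,"dz":-0.2,"turn":0},{"jaw":-0.05,"dx":1,"dy":0,"dz":-0.2,"turn":0},{"jaw":-0.05,"dx":1,"dy":0,"dz":-0.2,"turn":0},{"jaw":-0.05,"dx":1,"dy":0,"dz":-0.2,"turn":0},{"jaw":-0.05,"dx":1,"dy":0,"dz":-0.3,"turn":0},{"jaw":-0.05,"dx":1,"dy":0,"dz":-0.3,"turn":0},{"jaw":-0.05,"dx":0,"dy":0,"dz":0,"turn":0}]'
python3 - <<'E'
from h import *
c=snap('scene'); a=cv2.resize(c['img'][180:320,260:440],None,fx=2.7,fy=2.7,interpolation=cv2.INTER_CUBIC)[:378]
c=snap('top'); b=cv2.resize(c['img'][180:306,260:390],None,fx=2.4,fy=3,interpolation=cv2.INTER_CUBIC)
cv2.imwrite('pics/s5.png',np.hstack([a,b])[:,:,::-1])
E
```

```text
clock: 8.68
tool_pos: [0.3852, -0.0299, 0.1005]
orientation: [[-0.837, 0.547, -0.0], [0.547, 0.837, 0.0], [0.0, -0.0, -1.0]]
contact_force: [-1.2, 0.2, -0.4]
grip_width: 0.529
gripper_force: 28.3
```

View pics/s5.png

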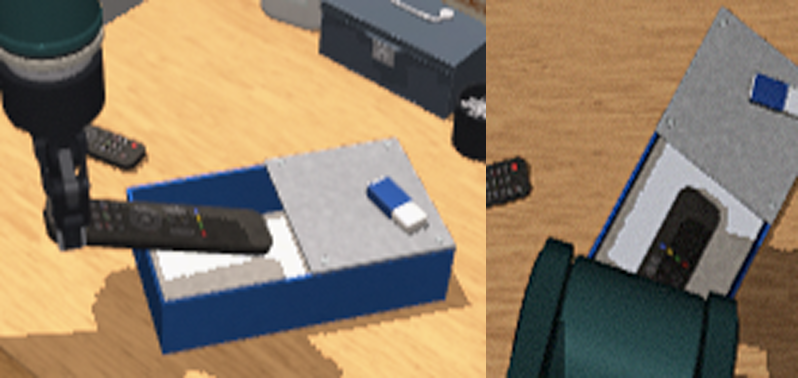

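The tail is now clear of the hood, with a gap to the hood's free edge and the remote tilted about 20°. I'll lift it, bring the tail over the free-edge strip of the hood well away from the eraser, and lower gently so the hood levels it. Pivoting takes only about 1–2 N.

```bash
python3 -m jog '[{"jaw":-0.05,"dx":0,"dy":0,"dz":-2,"turn":0},{"jaw":-0.05,"dx":0,"dy":0,"dz":-2,"turn":0},{"jaw":-0.05,"dx":0,"dy":0,"dz":-2,"turn":0},{"jaw":-0.05,"dx":0,"dy":0,"dz":-0.5,"turn":0},{"jaw":-0.05,"dx":-1.5,"dy":0,"dz":0,"turn":0},{"jaw":-0.05,"dx":-1.5,"dy":0,"dz":0,"turn":0},{"jaw":-0.05,"dx":-0.5,"dy":0,"dz":0,"turn":0},{"jaw":-0.05,"dx":0,"dy":0,"dz":1,"turn":0},{"jaw":-0.05,"dx":0,"dy":0,"dz":0.5,"turn":0},{"jaw":-0.05,"dx":0,"dy":0,"dz":0,"turn":0}]'
python3 - <<'E'
from h import *
c=snap('scene'); a=cv2.resize(c['img'][170:310,260:440],None,fx=3,fy=3,interpolation=cv2.INTER_CUBIC)
cv2.imwrite('pics/s6.png',a[:,:,::-1])
E
```

```text
clock: 10.02
tool_pos: [0.4142, -0.0491, 0.1495]
orientation: [[-0.837, 0.547, -0.002], [0.547, 0.837, 0.001], [0.002, -0.001, -1.0]]
contact_force: [1.0, -0.1, -0.9]
grip_width: 0.526
gripper_force: 28.3
```

View pics/s6.png

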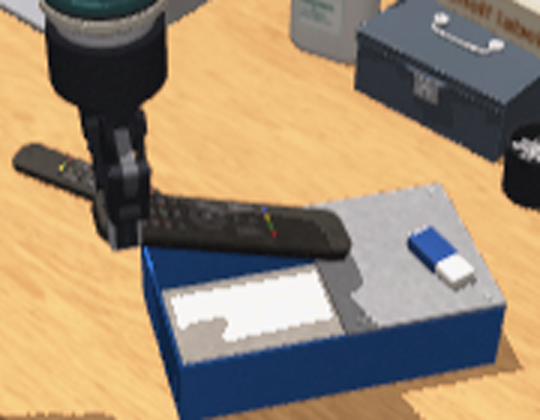

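The tail hangs above the hood's free-edge strip, clear of the eraser. I'll lower in stages and check the force each time.

```bash
python3 -m jog '[{"jaw":-0.05,"dx":0,"dy":0,"dz":0.4,"turn":0},{"jaw":-0.05,"dx":0,"dy":0,"dz":0.4,"turn":0},{"jaw":-0.05,"dx":0,"dy":0,"dz":0.4,"turn":0},{"jaw":-0.05,"dx":0,"dy":0,"dz":0.4,"turn":0},{"jaw":-0.05,"dx":0,"dy":0,"dz":0.4,"turn":0}]';python3 -m jog '[{"jaw":-0.05,"dx":0,"dy":0,"dz":0.4,"turn":0},{"jaw":-0.05,"dx":0,"dy":0,"dz":0.4,"turn":0},{"jaw":-0.05,"dx":0,"dy":0,"dz":0.4,"turn":0},{"jaw":-0.05,"dx":0,"dy":0,"dz":0.4,"turn":0}]'
```

```text
clock: 10.7
tool_pos: [0.4153, -0.0495, 0.13]
orientation: [[-0.837, 0.547, -0.0], [0.547, 0.837, -0.0], [0.0, -0.0, -1.0]]
contact_force: [0.2, -0.6, -0.9]
grip_width: 0.534
gripper_force: 28.3
clock: 11.2
tool_pos: [0.4154, -0.0495, 0.1141]
orientation: [[-0.837, 0.547, 0.0], [0.547, 0.837, -0.0], [-0.0, -0.0, -1.0]]
contact_force: [-0.8, 1.4, 1.7]
grip_width: 0.535
gripper_force: 28.4
```

Contact with the hood has begun, at under 3 N, and the remote is levelling. I'll continue to about 6 mm above flat, then lift.

```bash
python3 -m jog '[{"jaw":-0.05,"dx":0,"dy":0,"dz":0.4,"turn":0},{"jaw":-0.05,"dx":0,"dy":0,"dz":0.4,"turn":0},{"jaw":-0.05,"dx":0,"dy":0,"dz":0.4,"turn":0},{"jaw":-0.05,"dx":0,"dy":0,"dz":0.4,"turn":0}]';python3 -m jog '[{"jaw":-0.05,"dx":0,"dy":0,"dz":0.4,"turn":0},{"jaw":-0.05,"dx":0,"dy":0,"dz":0.4,"turn":0},{"jaw":-0.05,"dx":0,"dy":0,"dz":0.4,"turn":0},{"jaw":-0.05,"dx":0,"dy":0,"dz":0.4,"turn":0},{"jaw":-0.05,"dx":0,"dy":0,"dz":0.3,"turn":0}]'
```

```text
clock: 11.7
tool_pos: [0.4153, -0.0495, 0.098]
orientation: [[-0.837, 0.547, -0.0], [0.547, 0.837, -0.0], [-0.0, -0.0, -1.0]]
contact_force: [-0.5, -0.0, 1.8]
grip_width: 0.537
gripper_force: 28.2
clock: 12.32
tool_pos: [0.4152, -0.0495, 0.079]
orientation: [[-0.837, 0.547, -0.0], [0.547, 0.837, -0.0], [0.0, -0.0, -1.0]]
contact_force: [-1.1, -0.2, -0.0]
grip_width: 0.532
gripper_force: 28.0
```

```bash
python3 -m jog '[{"jaw":0.1,"dx":0,"dy":0,"dz":0,"turn":0},{"jaw":0.1,"dx":0,"dy":0,"dz":0,"turn":0},{"jaw":0.1,"dx":0,"dy":0,"dz":-1,"turn":0},{"jaw":0.1,"dx":0,"dy":0,"dz":-2,"turn":0},{"jaw":0.1,"dx":0,"dy":0,"dz":-3,"turn":0},{"jaw":0.1,"dx":0,"dy":0,"dz":-3,"turn":0},{"jaw":0.1,"dx":0,"dy":0,"dz":-3,"turn":0},{"jaw":0.1,"dx":0,"dy":0,"dz":-2,"turn":0},{"jaw":0.1,"dx":0,"dy":0,"dz":-1,"turn":0},{"jaw":0.1,"dx":0,"dy":0,"dz":0,"turn":0},{"jaw":0.1,"dx":0,"dy":0,"dz":0,"turn":0},{"jaw":0.1,"dx":0,"dy":0,"dz":0,"turn":0}]'
python3 - <<'E'
from h import *
c=snap('scene'); a=cv2.resize(c['img'][120:310,230:440],None,fx=3,fy=3,interpolation=cv2.INTER_CUBIC)
cv2.imwrite('pics/s7.png',a[:,:,::-1])
o=env.get_obs(); t=o['tool_pos']; x=np.array([-.837,.547,0])
for T in (0,10,20): # predicted tail/head pixels in the crop for tilt T
    d=np.cos(np.radians(T))*x+np.array([0,0,np.sin(np.radians(T))]); p=np.array(t)+[0,0,.006]
    print(T,[tuple(np.round((np.array(proj(c,p+d*s))-[230,120])*3)) for s in (.013,-.18)])
E
```

```text
clock: 13.82
tool_pos: [0.4147, -0.0493, 0.2285]
orientation: [[-0.837, 0.547, -0.002], [0.547, 0.837, 0.0], [0.002, -0.001, -1.0]]
contact_force: [0.3, -0.5, -0.7]
grip_width: 0.518
gripper_force: 61.3
0 [(np.float64(181.0), np.float64(283.0)), (np.float64(461.0), np.float64(238.0))]
10 [(np.float64(181.0), np.float64(280.0)), (np.float64(454.0), np.float64(275.0))]
20 [(np.float64(182.0), np.float64(277.0)), (np.float64(440.0), np.float64(310.0))]
```

View pics/s7.png

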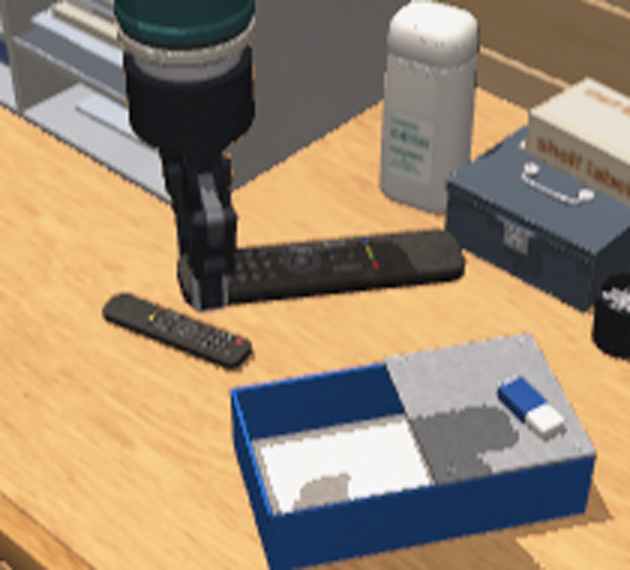

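The remote is held about 4° from level. Its tail is at about (463,255) in the crop, against (461,238) predicted for level and (454,275) for 10°. It is well above the caddy, the grip is 61 N, and the eraser hasn't moved. I'm handing it in.

```bash
python3 -c "
from rig import job
print(job.hand_in())"
```

```text
the job is handed in; nothing more can be done
None
```

The remote is out of the caddy and the job is handed in (no verdict returned): it is held about 4° from level, roughly 15 cm above the caddy top, the eraser looks unmoved and the arm went nowhere near the glue stick or staple box.

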